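# Centre-punch a panel with an automatic punch

### The job

Take the automatic punch out of its holder, put its nib through the brass-ringed guide bush of the blue marking jig onto the panel, and with the punch upright press gently straight down until its spring trips with a snap, stopping there instead of ramming on. Then put the punch back fully home in its holder and let go; leave the other things on the bench undisturbed.

Things in the scene. Friction and masses are not known exactly. Their poses are not given: they have to be found in the camera images.
- punch: Automatic centre punch, 0.2 kg, upright in the holder. Origin on its axis at the underside of the dark collar, z up along the tool. Upward: collar diameter 30, z 0 to 6 mm; round red handle diameter 24, z 6 to 48 mm (grip here, fingertips just above the collar); cap diameter 20, to z 52 mm. Downward: round steel barrel diameter 18 to z -42 mm, then the sprung nib.
- punch_nose (a point): Lower end of the punch's barrel, on its axis, 42 mm below the punch's origin. From it the nib (diameter 8 mm, end coned over 4 mm to a 3 mm flat) stands out 16 to 28 mm: this is set by an inner adjuster, differs from run to run and is not measured, so find the contact by feel.
- punch_nib (a joint): Trip travel of the nib into the barrel, m: 0 at rest, at most about 0.0035. Pressed on the panel, the punch yields about 5 mm on its main spring (2.5 N/mm) while the load rises to about 12 N, this travel staying near 0; then the trip snaps over by itself to about 0.0033 and the load falls to about 6 N. Pressing on by 3 mm more hits a hard stop. It resets itself to 0 when unloaded.
- jig: Fixed marking jig: blue base 96 x 140 x 16 mm, aluminium panel (top at z 19 mm), on it a steel bar 34 x 124 x 7 mm (top at z 26 mm) with two guide bushes, 10 mm bores through the bar, at y +20 mm (brass ring) and -20 mm (black ring). Thumbscrews 15 mm wide at y +-50 mm rise 11 mm above the bar. Origin at the centre of the underside, y along the bar, z up.
- mark (a point): The point to punch: red dot on the panel top at the bottom of the brass-ringed bush, on its axis; 7 mm below the mouth of the bush.
- holder: Fixed grey block 56 x 56 x 74 mm with a vertical through hole, 21.5 mm wide, in its middle; foot flanges 16 mm wide, 6 mm high at both x sides. The punch's barrel goes into the hole until the collar rests on the block's top. Origin at the centre of the underside, z up.
- holder_mouth (a point): Centre of the hole at the holder's top face, 74 mm above its underside; the punch's origin lies here when it is fully home.
- finger_jar: White jar with blue lid, diameter 68, height 60 mm, bystander; origin at its underside.
- amber_tape: Roll of amber tape lying flat, 65 mm wide, 14 mm high, bystander; origin at its underside.
- mug: Striped mug, 80 x 114 x 89 mm, bystander; origin at its underside.
- stamp: Hand stamp with brown handle, 21 x 34 x 52 mm, bystander; origin at its underside.
- cutters: Side cutters with red handles lying flat, 41 x 113 x 10 mm, bystander; origin at its underside.
There are look-alikes about, which are no part of the job. What is shaped like the holder but black or pink is not meant.

How it is judged:
On the way:
1. the punch, upright with its nib in the brass-ringed bush, has been pressed on the panel until its spring tripped (value of joint punch_nib above 0.0026 m and horizontal distance between punch_nose and mark below 0.004 m and z of punch_nose in the frame of mark below 0.027 m and angle between punch's own z axis and vertical below 0.12 rad and contact force between punch and jig above 0.5 N), for 0.04 s.
At the end, for the whole second after the job is handed in: The punch stands at rest and released in its holder, collar on the block's top (within 3 mm in height, 4 mm sideways, under 0.08 rad of tilt), its trip reset (horizontal distance between punch and holder_mouth below 0.004 m and z of punch in the frame of holder_mouth between -0.003 and 0.003 m and angle between punch's own z axis and vertical below 0.08 rad and value of joint punch_nib below 0.0015 m and linear speed of punch below 0.02 m/s); the robot touches nothing.
It fails at once if the punch is pressed on the jig with more than 19 N (rammed on its hard stop) (contact force between punch and jig above 19 N).
It fails at once if the fingers or arm push on the jig or holder with more than 15 N (contact force between any of the arm, the fingers and jig above 15 N or contact force between any of the arm, the fingers and holder above 15 N).
It fails at once if a bystander is moved by more than 20 mm (distance of any of finger_jar, amber_tape, mug, stamp, cutters from where it was at the start of the episode above 0.02 m).
It also fails if it takes over 59 s, if anything falls off the work surface, if the arm or the gripper's body presses on something with over 40 N, if the wrist force passes 120 N, or if a joint passes its speed limit or range.

### The arm

A 6-joint arm with a two-finger parallel gripper is mounted at the origin on a cart in front of the work surface, level with it; the furniture and walls round the work are solid. World frame = base frame: x ahead of the robot, y to its left, z up, the work surface at z = 0. Lengths are in m, angles in rad, forces in N, time in s.
With the tool pointing down it reaches from about 0.25 to 0.725 m from the base axis. Payload 4 kg.
Tool frame: the origin (TCP) lies at the very end of the fingers, on their centre line; the grasp point (between the pads) lies 19 mm behind it; z points along the fingers, y is the line along which they close (so a half turn about z gives the same grasp; the last joint's range is limited). The gripper opens to 85 mm and grips with 20 to 120 N. Pads are 22 mm wide; open, the fingers measure 114 mm over their backs; the gripper's body (76 mm by 85 mm) begins 54 mm behind the grasp point. The pads swing forward as they close: fully open they stand 13 mm farther back than shut.
Start: joints at [-1.185, 0.241, 0.005, 1.335, 0, 1.571], TCP at [0.188, -0.463, 0.231] pointing down, gripper open.
Joint ranges: [-2.72, 2.72], [-1.05, 1.87], [-1.09, 1.28], [-1.99, 2.15], [-1.42, 1.44], [-3.14, 3.14]. Speed limits (rad/s): [2.79, 2.79, 3.14, 3.14, 3.14, 3.14].

### API

Orientations are given as a unit quaternion [x, y, z, w].
In Python, from workcell import bot gives the robot as it stands.
- The arm moves only by the tool carry_out, never from a script. Its argument "increments" is one flat list of numbers, 5 for each row, row after row: the finger opening in cm, from 0 to 8.54, then the shift along the tool's x, y, z in cm, then the turn about the tool's z in rad. A call has exactly 5 rows; each row shifts and turns the commanded pose from where the row before left it, along the tool's axes as they then stand; what a row does not reach is not made up. A row lasts 1/8 s, in which the tool goes at most 62.5 mm and 10.7 degrees, less where a joint would pass 70% of its speed; a pose out of reach is approached as far as the arm can. A call with a gripper value outside its range is refused whole. The fingers move at their own pace and stop on an object; the grip force is fixed at half the most. Time passes only in rows, so rows that do not move let the fingers close, or fill a call up. It gives the time, the measured TCP pose, the force, the opening and the grip force at its end, in the units of the state.
- bot.get_obs(): the state, without advancing time (a new reading comes with each control period).
- bot.camera(name): name is "scene" or "top"; returns a dict with "pixels" (480x640x3 uint8, blue, green, red), "range_z" (480x640 float32, m along the optical axis (not along the pixel's ray), 0 where there is no reading), "mtx" (3x3 intrinsics, pixels), "eye" and "attitude" of the camera in the world. Camera axes: x right, y down, z forward; pixel columns grow to the right and rows downward; lengths in m; the calibration is good to about 2 mm. A picture is of the moment at which its call begins.
- bot.job_done(): hands the job in; it is judged then, once.
Trained networks look in a picture, given as the dict that the camera call returned (one of the last four; its "shot" number tells which), for a name from the list of things; names that differ only in an ending like _2 or _b are one class to them, and where a whole thing is asked for, a point or a joint stands for the part that bears it (a point fixed in the world has none). Each returns a list of dicts, best first, with "p" (0 to 1); they miss things now and then, are a little off and sometimes report something else, mostly with a low value. They report only what shows in the picture. A call takes as long as a camera call. They do not tell look-alikes from the thing itself.
- bot.find_in(picture, name): "xyz" ([x, y, z] in m, in the coordinates of the camera as it stood for that picture, good to about 4 mm: the middle of the surface that is visible of it).
- bot.regions_of(picture, name): "mask" (480x640 bool, what is visible of it).
- bot.place_of(picture, name): "xyz" ([x, y, z] in m, in the coordinates of the camera as it stood for that picture, good to about 4 mm: a listed point, or the origin of a listed thing).
The state is a dict: "clock": time; "joint_pos": joint angles; "joint_vel": joint speeds; "tau": joint torques, N m; "eef_pos": TCP position; "tool_rot": TCP orientation; "ft_force": force on the tool from outside, world axes, zero at the start; "ft_torque": the same for the moment, N m; "grip_width": finger opening in m; "grasp_force": force on a finger pad.
Only numpy, scipy, OpenCV 4.12 (cv2) and the standard library are available. Lean on these libraries where they do the work, as an engineer would, in place of code of your own. Each camera call takes 0.05 s, during which the arm holds its last target. There are 200 camera calls.

## Working session

There is one attempt and no reset: what is moved stays moved. The work goes in short steps, Python scripts to look and compute and a tool call to move; the robot and the scene stay as the last step left them, time stands still between calls to the robot, and variables do not carry over. Pictures are saved under pics/ and viewed, at most 10 in all, crops included, and the job is handed in when it is done.

Besides the shell and the picture viewer there is one more tool, called after "Call:" as a command line: name --argument value ..., lists and objects as JSON in quotes. carry_out: Moves the arm, as the interface text tells. Its arguments: {"type":"object","properties":{"increments":{"type":"array","items":{"type":"number"}}},"required":["increments"]}

```bash
mkdir -p pics
cat > h.py <<'E'
import numpy as np, cv2
from scipy.spatial.transform import Rotation as R
from workcell import bot
def toW(p,c):
    a=np.array(c["attitude"],float); M=a if a.shape==(3,3) else R.from_quat(a).as_matrix()
    return np.asarray(p)@M.T+np.array(c["eye"])
def cloud(c):
    z=c["range_z"];K=c["mtx"];v,u=np.mgrid[:480,:640]
    return toW(np.dstack([(u-K[0,2])/K[0,0]*z,(v-K[1,2])/K[1,1]*z,z]),c)
def pix(w,c):
    a=np.array(c["attitude"],float); M=a if a.shape==(3,3) else R.from_quat(a).as_matrix()
    q=M.T@(np.array(w)-np.array(c["eye"])); p=c["mtx"]@q; return (p[:2]/p[2]).round(0)
E
python3 - <<'E'
from h import *
np.set_printoptions(precision=4,suppress=True)
o=bot.get_obs(); print({k:np.round(v,4) for k,v in o.items()})
for n in ["top","scene"]:
    c=bot.camera(n); cv2.imwrite(f"pics/{n}0.png",c["pixels"]); print(n,c["eye"],c["attitude"],c["mtx"][0])
    for t in ["punch","holder","holder_mouth","jig","mark","finger_jar","amber_tape","mug","stamp","cutters"]:
        for d in bot.place_of(c,t)[:4]:
            w=toW(d["xyz"],c); print(t,round(d["p"],2),w,pix(w,c))
E
```

```text
{'clock': np.float64(0.0), 'joint_pos': array([-1.185 ,  0.2414,  0.0037,  1.3352, -0.    ,  1.5708]), 'joint_vel': array([ 0.0005,  0.001 , -0.0006,  0.001 ,  0.0001, -0.0004]), 'tau': array([ -0.0005, -37.2315,  25.2411,   0.0172,   0.0001,  -0.    ]), 'eef_pos': array([ 0.1879, -0.4627,  0.2304]), 'tool_rot': array([ 0.9814,  0.1917, -0.0002, -0.001 ]), 'ft_force': array([ 0.19  , -0.93  , -0.1655]), 'ft_torque': array([-0.0228, -0.0084,  0.0265]), 'grasp_force': np.float64(0.0), 'grip_width': np.float64(0.0856)}
top [0.363  0.137  1.3554] [-0.6952  0.7138 -0.0613  0.0574] [436.8454   0.     316.0201]
punch 0.41 [0.4754 0.1732 0.0732] [301. 275.]
punch 0.27 [0.4752 0.1763 0.0746] [300. 275.]
holder 0.86 [ 0.4388  0.0441 -0.0005] [344. 288.]
holder 0.75 [0.4418 0.6411 0.0014] [150. 292.]
holder 0.65 [ 0.4739  0.1736 -0.0025] [302. 278.]
holder 0.57 [ 0.4527  0.294  -0.0007] [263. 285.]
holder_mouth 0.92 [0.4776 0.1753 0.0745] [301. 274.]
holder_mouth 0.8 [0.4291 0.0502 0.0706] [344. 290.]
holder_mouth 0.79 [0.4511 0.3002 0.0775] [258. 284.]
holder_mouth 0.78 [0.5706 0.0756 0.0677] 
[... 792 characters left out ...]
94.]
holder 0.72 [ 0.5699  0.0732 -0.0005] [341. 265.]
holder_mouth 0.86 [0.4369 0.0472 0.0785] [374. 267.]
holder_mouth 0.84 [0.4369 0.6413 0.0775] [160. 351.]
holder_mouth 0.69 [0.4484 0.2953 0.0782] [293. 296.]
holder_mouth 0.6 [0.5723 0.0677 0.0747] [343. 245.]
jig 0.79 [ 0.5097 -0.1305  0.0016] [406. 255.]
mark 0.87 [ 0.5204 -0.1063  0.0215] [398. 250.]
mark 0.27 [0.5108 0.3852 0.0019] [255. 313.]
finger_jar 0.83 [0.7121 0.0398 0.003 ] [328. 237.]
amber_tape 0.48 [0.7229 0.1471 0.0018] [298. 246.]
mug 0.84 [ 0.7186 -0.1714  0.0003] [379. 219.]
stamp 0.57 [0.5141 0.3887 0.0013] [253. 313.]
stamp 0.51 [ 0.718  -0.1698 -0.    ] [379. 220.]
cutters 0.66 [ 0.5011 -0.3789 -0.0019] [466. 234.]
```

Run:
```python
import cv2
a=cv2.imread("pics/top0.png")[170:330,120:500]
cv2.imwrite("pics/top0c.png",cv2.resize(a,(798,336),interpolation=cv2.INTER_CUBIC))
```

```text
(no output)
```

View pics/scene0.png

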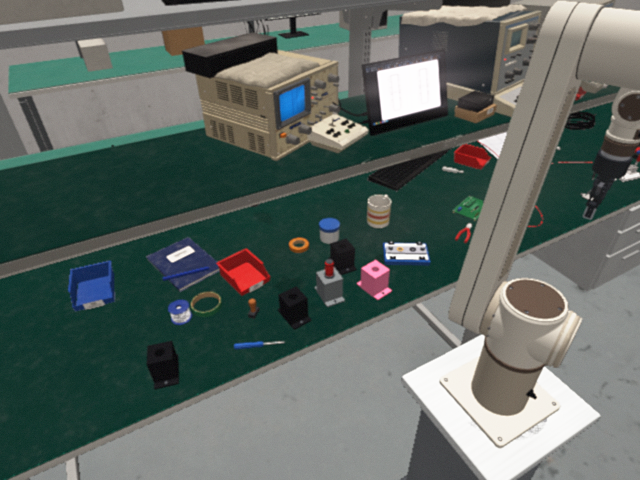

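View pics/top0c.png

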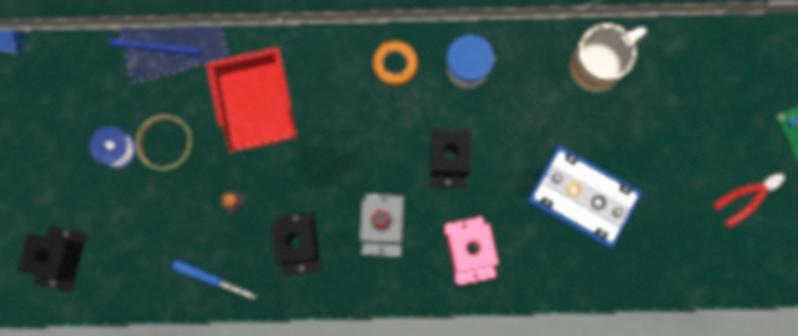

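The grey holder with the red-handled punch is at scene (329,275), top crop (381,218). The look-alikes are black at scene (293,305), (343,255) and (163,362), and pink at (375,278). Only the grey one fits, and it bears the punch. The jig is at scene (406,252), with the brass ring at top px about (393,259) and the black ring at about (405,266). I'll measure these precisely and confirm in an enlarged crop.

```bash
cat > meas.py <<'E'
from h import *
np.set_printoptions(precision=4,suppress=True)
ims=[]
for n in ["top","scene"]:
    acc=[bot.camera(n) for _ in range(3)]
    c=acc[-1]; img=np.mean([a["pixels"] for a in acc],0).astype(np.uint8)
    W=np.mean([cloud(a) for a in acc],0)
    hsv=cv2.cvtColor(img,cv2.COLOR_BGR2HSV).astype(int); H,S,V=[hsv[...,i] for i in range(3)]
    near=lambda x,y,r:np.hypot(W[...,0]-x,W[...,1]-y)<r
    # cap: upper surface
    P=W[near(.475,.173,.03)&(W[...,2]>.119)]; print(n,"cap n",len(P),"mean",P.mean(0),"mid",(P.max(0)+P.min(0))/2,P[:,2].max())
    T=W[near(.475,.173,.045)&(abs(W[...,2]-.074)<.004)]
    r=cv2.minAreaRect(T[:,:2].astype(np.float32)*1000); print(" holder top n",len(T),r,T[:,2].mean())
    near_j=near(.512,-.126,.11)
    J=W[near_j&(W[...,2]>.008)&(W[...,2]<.04)]; print(" jig",len(J),cv2.minAreaRect(J[:,:2].astype(np.float32)*1000))
    B=W[near_j&(W[...,2]>.0235)&(W[...,2]<.0285)]; print(" bar",len(B),cv2.minAreaRect(B[:,:2].astype(np.float32)*1000))
    m=near_j&(H>8)&(H<32)&(S>70)&(V>80)&(W[...,2]>.012); 
    vs,us=np.nonzero(m); print(" brass px",len(us),us.mean(),vs.mean(),W[m].mean(0))
    for (u,v) in [pix([.475,.173,.1],c),pix([.512,-.126,.02],c)]:
        u,v=int(u),int(v); ims.append(cv2.resize(img[v-30:v+30,u-40:u+40],(400,300),interpolation=cv2.INTER_CUBIC)); print(" crop",u-40,v-30)
cv2.imwrite("pics/crops.png",np.vstack([np.hstack(ims[:2]),np.hstack(ims[2:])]))
E
python3 meas.py
```

```text
top cap n 58 mean [0.4749 0.1719 0.1588] mid [0.4689 0.1704 0.3105] 0.5017428058285729
 holder top n 283 ((474.6949768066406, 172.20555114746094), (55.918678283691406, 55.61642074584961), 86.58617401123047) 0.0735742462165189
 jig 1382 ((508.4208679199219, -126.54920196533203), (140.44775390625, 96.4412612915039), 58.167877197265625)
 bar 371 ((508.08807373046875, -125.61589813232422), (123.01539611816406, 82.58409881591797), 59.569305419921875)
 brass px 21 393.8095238095238 257.0 [ 0.5222 -0.1055  0.0484]
 crop 261 244
 crop 359 232
scene cap n 58 mean [0.4738 0.1751 0.1929] mid [0.4807 0.1739 0.432 ] 0.7448142393614797
 holder top n 216 ((474.3808288574219, 172.32940673828125), (56.352108001708984, 58.31922912597656), 85.13167572021484) 0.07452375458268563
 jig 927 ((506.6285400390625, -125.08126831054688), (140.95680236816406, 98.61920928955078), 59.33409118652344)
 bar 295 ((508.31201171875, -126.24182891845703), (123.90484619140625, 85.53237915039062), 58.45146942138672)
 brass px 22 402.22727272727275 242.27272727272728 [ 0.5173 -0.1148  0.0481]
 crop 288 238
 crop 365 220
```

View pics/crops.png

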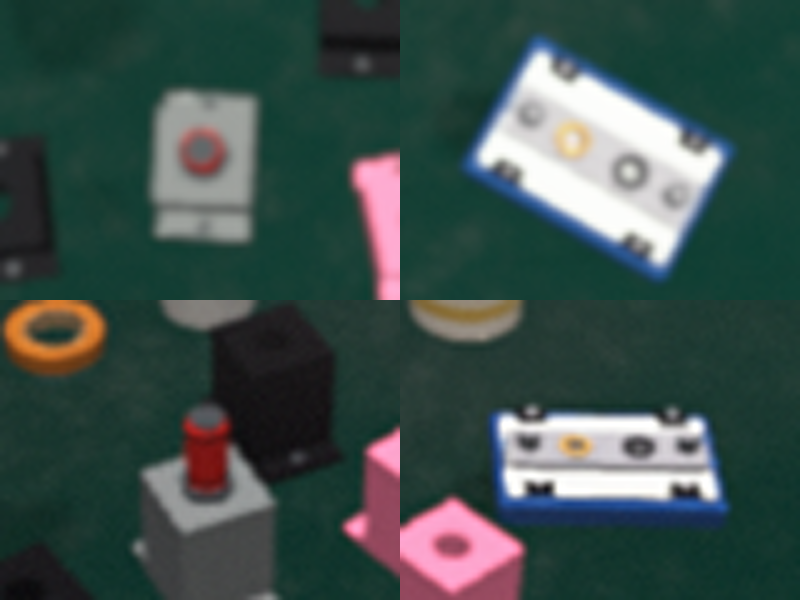

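The crop confirms it: the grey block with the red punch is at crop (205,150)/(205,450). The brass ring is on the left of the bar at (573,140), the black ring at (630,172). Holder centre measures (0.4745, 0.1723) with its top at 0.074, as it must be. First I turn the tool so its x axis lies along world y.

Call:
carry_out --increments '[8.5,0,0,0,-0.17,8.5,0,0,0,-0.17,8.5,0,0,0,-0.17,8.5,0,0,0,-0.17,8.5,0,0,0,-0.17]'

```text
clock: 2.02
eef_pos: [0.1881, -0.4632, 0.2313]
tool_rot: [0.813, 0.582, 0.0, -0.0]
ft_force: [0.9, -0.6, -0.6]
grip_width: 0.0849
grasp_force: 0.0
```

Call:
carry_out --increments '[8.5,0,0,0,-0.17,8.5,0,0,0,-0.165,8.5,4.5,2,0,0,8.5,4.5,2,0,0,8.5,4.5,2,0,0]'

```text
clock: 2.65
eef_pos: [0.2485, -0.3271, 0.2313]
tool_rot: [0.707, 0.707, 0.0, 0.0]
ft_force: [0.6, -0.2, -0.2]
grip_width: 0.085
grasp_force: 0.0
```

Call:
carry_out --increments '[8.5,5,2.3,0,0,8.5,5,2.3,0,0,8.5,5,2.3,0,0,8.5,5,2.3,0,0,8.5,5,2.3,0,0]'

```text
clock: 3.28
eef_pos: [0.3638, -0.0766, 0.2317]
tool_rot: [0.707, 0.707, 0.0, 0.001]
ft_force: [0.8, -0.7, 0.3]
grip_width: 0.0851
grasp_force: 0.0
```

Call:
carry_out --increments '[8.5,5,2.3,0,0,8.5,5,2.3,0,0,8.5,5,2.3,0,0,8.5,5,2.3,0,0,8.5,4.94,1.9,0,0]'

```text
clock: 3.9
eef_pos: [0.4749, 0.1731, 0.2314]
tool_rot: [0.707, 0.707, 0.0, 0.0]
ft_force: [1.7, -0.6, -0.4]
grip_width: 0.085
grasp_force: 0.0
```

```bash
cat > ray.py <<'E'
from h import *
np.set_printoptions(precision=4,suppress=True)
def rayz(u,v,c,z):
    K=c["mtx"];d=toW([(u-K[0,2])/K[0,0],(v-K[1,2])/K[1,1],1],c)-np.array(c["eye"]); e=np.array(c["eye"]); return e+d*(z-e[2])/d[2]
if __name__=="__main__":
  for n in ["top","scene"]:
    acc=[bot.camera(n) for _ in range(2)]; c=acc[-1]
    img=np.mean([a["pixels"] for a in acc],0).astype(np.uint8)
    hsv=cv2.cvtColor(img,cv2.COLOR_BGR2HSV).astype(int)
    u0,v0=pix([.519,-.109,.026],c).astype(int)
    y,x=np.mgrid[v0-7:v0+8,u0-7:u0+8]; p=hsv[v0-7:v0+8,u0-7:u0+8]
    w=np.where((p[...,0]>5)&(p[...,0]<35),np.clip(p[...,1]-50,0,None),0).astype(float)
    u,v=(w*x).sum()/w.sum(),(w*y).sum()/w.sum(); print(n,u,v,(w>0).sum(),rayz(u,v,c,.027))
    # jig outline by colour: blue + white region -> blue base
    for d in bot.place_of(c,"mark")[:1]+bot.find_in(c,"jig")[:1]: print(d["p"],toW(d["xyz"],c))
    cl=np.median([cloud(a) for a in acc],0)
    for z in bot.place_of(c,"punch")[:1]: print("punch",z["p"],toW(z["xyz"],c))
  print(bot.get_obs()["eef_pos"],bot.get_obs()["tool_rot"])
E
python3 ray.py
```

```text
top 393.196463654224 259.25442043222006 39 [ 0.5202 -0.1078  0.027 ]
0.94 [ 0.5221 -0.1081  0.0193]
0.92 [ 0.5053 -0.1237  0.0232]
punch 0.65 [ 0.5036 -0.3686 -0.0024]
scene 399.55721393034827 248.64427860696517 26 [ 0.5203 -0.1111  0.027 ]
0.56 [ 0.5192 -0.1077  0.0221]
0.86 [ 0.4966 -0.118   0.0193]
punch 0.64 [0.4775 0.1713 0.0734]
[0.474  0.1701 0.2317] [0.7077 0.7065 0.0002 0.0001]
```

Call:
carry_out --increments '[8.5,0.1,0.05,3.5,0,8.5,0,0,3.5,0,8.5,0,0,3.5,0,8.5,0,0,2.7,0,8.5,0,0,1.5,0]'

```text
clock: 5.03
eef_pos: [0.4739, 0.1712, 0.0832]
tool_rot: [0.708, 0.707, -0.001, -0.0]
ft_force: [-0.3, 0.4, 1.2]
grip_width: 0.0849
grasp_force: 0.0
```

Call:
carry_out --increments '[2.2,0,0,0,0,2.2,0,0,0,0,2.2,0,0,0,0,2.2,0,0,0,0,2.2,0,0,0,0]'

```text
clock: 5.65
eef_pos: [0.4754, 0.1725, 0.0855]
tool_rot: [0.707, 0.707, 0.001, 0.0]
ft_force: [-1.0, -0.4, 6.1]
grip_width: 0.0232
grasp_force: 44.5
```

Call:
carry_out --increments '[2.2,0,0,0,0,2.2,0,0,0,0,2.2,0,0,0,0,2.2,0,0,0,0,2.2,0,0,0,0]'

```text
clock: 6.28
eef_pos: [0.4754, 0.1725, 0.0855]
tool_rot: [0.707, 0.707, 0.001, 0.001]
ft_force: [-1.1, -0.3, 6.7]
grip_width: 0.0227
grasp_force: 44.5
```

Gripped. I'll regrip at 90° so the punch is centred in the hand along both axes.

Call:
carry_out --increments '[6,0,0,0,0,6,0,0,0,0,6,0,0,0,-0.1745,6,0,0,0,-0.1745,6,0,0,0,-0.1745]'

```text
clock: 6.9
eef_pos: [0.4744, 0.1721, 0.084]
tool_rot: [0.498, 0.867, -0.0, -0.0]
ft_force: [0.9, 0.2, -0.0]
grip_width: 0.0602
grasp_force: 0.0
```

Call:
carry_out --increments '[6,0,0,0,-0.1745,6,0,0,0,-0.1745,6,0,0,0,-0.1745,6,0,0,0,-0.1745,6,0,0,0,-0.1745]'

```text
clock: 7.52
eef_pos: [0.4744, 0.1721, 0.0839]
tool_rot: [0.084, 0.996, -0.0, -0.0]
ft_force: [0.4, 0.6, -1.1]
grip_width: 0.0602
grasp_force: 0.0
```

Call:
carry_out --increments '[6,0,0,0,-0.1745,6,0,0,-0.1,0,2.2,0,0,0,0,2.2,0,0,0,0,2.2,0,0,0,0]'

```text
clock: 8.15
eef_pos: [0.4747, 0.1722, 0.0854]
tool_rot: [0.0, 1.0, 0.0, 0.0]
ft_force: [0.9, -0.0, 1.5]
grip_width: 0.023
grasp_force: 44.5
```

Call:
carry_out --increments '[2.2,0,0,0,0,2.2,0,0,0,0,2.2,0,0,0,0,2.2,0,0,0,0,2.2,0,0,0,0]'

```text
clock: 8.78
eef_pos: [0.4747, 0.1722, 0.0854]
tool_rot: [0.0, 1.0, 0.0, 0.0]
ft_force: [-0.3, 0.4, 1.9]
grip_width: 0.0231
grasp_force: 44.5
```

Call:
carry_out --increments '[2.2,0,0,-1.5,0,2.2,0,0,-2,0,2.2,0,0,-2.5,0,2.2,0,0,-2.5,0,2.2,0,0,-1.5,0]'

```text
clock: 9.4
eef_pos: [0.4751, 0.1721, 0.187]
tool_rot: [0.0, 1.0, 0.0, 0.001]
ft_force: [0.4, 1.4, -3.1]
grip_width: 0.023
grasp_force: 44.6
```

Call:
carry_out --increments '[2.2,-0.45,-2.8,0,0,2.2,-1,-6,0,0,2.2,-1,-6,0,0,2.2,-1,-6,0,0,2.2,-0.8,-5,0,0]'

```text
clock: 10.02
eef_pos: [0.5168, -0.0882, 0.1853]
tool_rot: [0.001, 1.0, -0.0, -0.0]
ft_force: [1.1, -0.1, -1.7]
grip_width: 0.0229
grasp_force: 44.6
```

Run:
```python
from ray import *
o=bot.get_obs(); print(o["clock"],o["eef_pos"],o["ft_force"],o["grip_width"])
c=bot.camera("scene"); img=c["pixels"]
e=o["eef_pos"]; u,v=pix(e-[0,0,.05],c).astype(int); print(u,v)
s=img[v-30:v+30,u-40:u+40]
cv2.imwrite("pics/inhand.png",cv2.resize(s,(800,600),interpolation=cv2.INTER_CUBIC))
for dz in [0,.0114,.0534,.0694,.0814]: print(dz,[round(float(x),1) for x in (lambda a:pix(a,c))(e-[0,0,dz])])
```

```text
10.025 [ 0.5168 -0.0882  0.1853] [ 1.1409 -0.1398 -1.6514] 0.022860269032355857
397 223
0 [399.0, 209.0]
0.0114 [399.0, 212.0]
0.0534 [397.0, 224.0]
0.0694 [397.0, 228.0]
0.0814 [396.0, 232.0]
```

View pics/inhand.png

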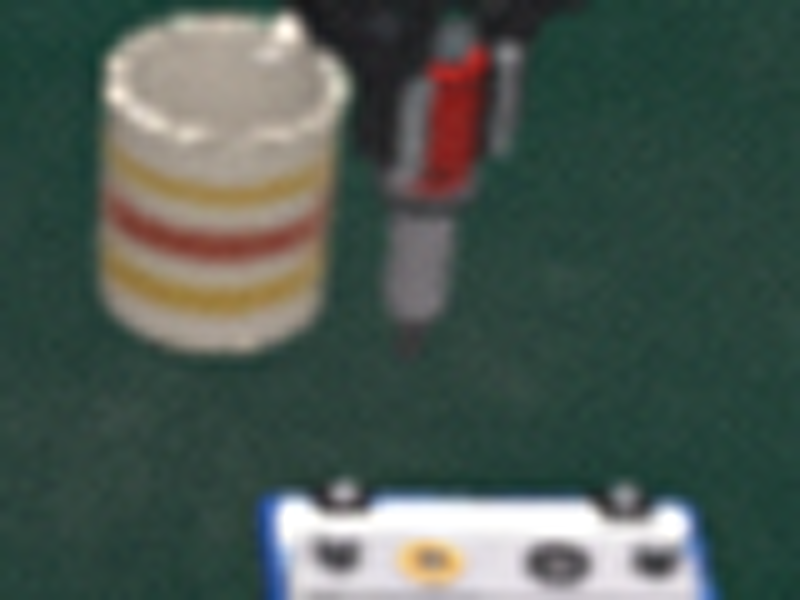

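The picture shows the punch gripped, collar at crop (432,200), barrel end at (413,315), nib end at (405,357); the nib is roughly 17 mm long. The brass ring is at (431,563).

```bash
sed -i 's/.round(0)$//' h.py
python3 - <<'E'
from ray import *
c=bot.camera("scene"); o=bot.get_obs(); e=o["eef_pos"]; print(e,o["tool_rot"])
cr=lambda w:((pix(w,c)-[357,193])*10+4.5)
for dz in [-.02,0,.0114,.0534,.0694,.0714,.0814]: print(dz,cr(e-[0,0,dz]))
print("bush",cr([.5195,-.1093,.027]))
f=e-[0,0,.0534]; print("per mm",[cr(f+np.eye(3)[i]*.001)-cr(f) for i in range(3)])
s=c["pixels"][193:253,357:437].astype(float)
bg=np.median(s[20:45,50:75].reshape(-1,3),0)
d=np.abs(s-bg).sum(2)
for r in range(18,37):
    row=d[r,33:53]; w=np.where(row>60,np.minimum(row,200),0); print(193+r, r*10+4.5, ((w*np.arange(33,53)).sum()/max(w.sum(),1)*10+4.5).round(1), (w>0).sum())
E
```

```text
[ 0.5172 -0.0909  0.1851] [ 0.0037  1.     -0.0011 -0.0001]
-0.02 [437.0369 104.7637]
0 [430.6166 162.8482]
0.0114 [427.0108 195.4698]
0.0534 [414.0519 312.7084]
0.0694 [409.2457 356.1902]
0.0714 [408.6498 361.5809]
0.0814 [405.6867 388.3877]
bush [426.9918 564.0521]
per mm [array([-2.0048, -1.6622]), array([-2.7069,  0.9574]), array([ 0.3027, -2.7388])]
211 184.5 435.4 9
212 194.5 417.4 4
213 204.5 4.5 0
214 214.5 436.1 7
215 224.5 436.1 7
216 234.5 435.8 7
217 244.5 435.5 7
218 254.5 434.2 7
219 264.5 434.4 7
220 274.5 433.5 7
221 284.5 432.6 7
222 294.5 429.7 6
223 304.5 430.2 6
224 314.5 434.2 3
225 324.5 4.5 0
226 334.5 4.5 0
227 344.5 4.5 0
228 354.5 4.5 0
229 364.5 4.5 0
```

Call:
carry_out --increments '[2.2,-0.25,-2.37,0,0,2.2,0,0,2.5,0,2.2,0,0,2.8,0,2.2,0,0,1.5,0,2.2,0,0,0.5,0]'

```text
clock: 10.75
eef_pos: [0.5188, -0.109, 0.1114]
tool_rot: [-0.0, 1.0, 0.0, -0.001]
ft_force: [-0.4, -0.2, -1.3]
grip_width: 0.023
grasp_force: 44.9
```

Call:
carry_out --increments '[2.2,0,0,0,0,2.2,0,0,0,0,2.2,0,0,0,0,2.2,0,0,0,0,2.2,0,0,0,0]'

```text
clock: 11.38
eef_pos: [0.5196, -0.1096, 0.1125]
tool_rot: [0.0, 1.0, -0.0, 0.0]
ft_force: [-0.1, 0.0, -2.3]
grip_width: 0.0228
grasp_force: 44.9
```

```bash
cat > look.py <<'E'
from ray import *
import sys
es=[];ims=[]
for _ in range(5):
    c=bot.camera("scene"); ims.append(c["pixels"].astype(float)); es.append(bot.get_obs()["eef_pos"])
e=np.mean(es,0); print("eef",e,np.std(es,0),bot.get_obs()["ft_force"])
img=np.mean(ims,0).astype(np.uint8)
u0,v0=(pix([.5195,-.1093,.05],c)-[24,24]).astype(int); print("crop0",u0,v0)
cr=lambda w:((pix(w,c)-[u0,v0])*12+5.5).round(1)
for dz in [.0114,.0334,.0534,.0694,.0814]: print(dz,cr(e-[0,0,dz]))
print("bush",cr([.5195,-.1093,.027]))
s=cv2.resize(img[v0:v0+48,u0:u0+48],(576,576),interpolation=cv2.INTER_CUBIC)
cv2.imwrite("pics/"+sys.argv[1],s)
E
python3 look.py over.png
```

```text
eef [ 0.5196 -0.1096  0.1123] [0.     0.     0.0001] [ 0.9188  0.3336 -1.2358]
crop0 375 219
0.0114 [324.1 136.5]
0.0334 [315.9 205.9]
0.0534 [308.6 267.8]
0.0694 [302.9 316.6]
0.0814 [298.6 352.7]
bush [296.5 365. ]
```

View pics/over.png

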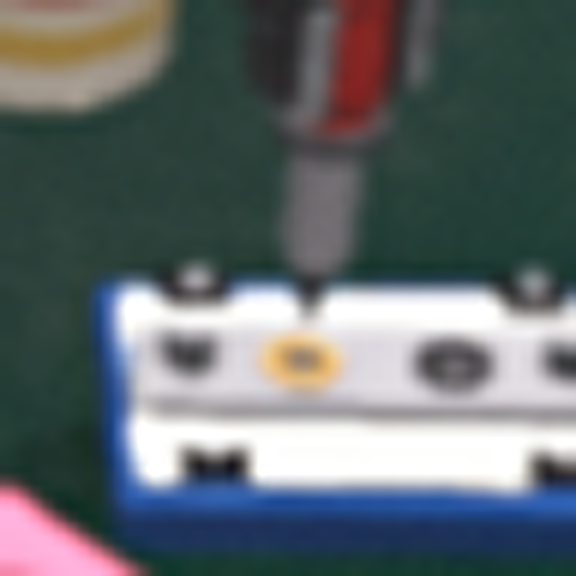

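The punch axis extends to about (304,362) against the bush centre at (301,362). Nib tip is at (311,307), so the nib is about 16 mm. I shift 0.5/0.6 mm and descend by feel.

Call:
carry_out --increments '[2.2,-0.05,0.06,0.3,0,2.2,0,0,0.3,0,2.2,0,0,0.3,0,2.2,0,0,0.2,0,2.2,0,0,0,0]'

```text
clock: 12.25
eef_pos: [0.5199, -0.1089, 0.101]
tool_rot: [0.0, 1.0, 0.0, -0.0]
ft_force: [-0.6, -0.3, -1.8]
grip_width: 0.0228
grasp_force: 44.9
```

Call:
carry_out --increments '[2.2,0,0,0.05,0,2.2,0,0,0.05,0,2.2,0,0,0.05,0,2.2,0,0,0.05,0,2.2,0,0,0,0]'

```text
clock: 12.88
eef_pos: [0.52, -0.109, 0.0993]
tool_rot: [0.0, 1.0, 0.0, -0.0]
ft_force: [-0.1, 1.3, -2.5]
grip_width: 0.0229
grasp_force: 44.9
```

Call:
carry_out --increments '[2.2,0,0,0.05,0,2.2,0,0,0.05,0,2.2,0,0,0.05,0,2.2,0,0,0.05,0,2.2,0,0,0,0]'

```text
clock: 13.5
eef_pos: [0.52, -0.109, 0.0972]
tool_rot: [0.0, 1.0, 0.0, -0.0]
ft_force: [0.1, -0.7, -2.1]
grip_width: 0.0229
grasp_force: 44.9
```

Call:
carry_out --increments '[2.2,0,0,0.05,0,2.2,0,0,0.05,0,2.2,0,0,0.05,0,2.2,0,0,0.05,0,2.2,0,0,0,0]'

```text
clock: 14.12
eef_pos: [0.52, -0.109, 0.0952]
tool_rot: [0.0, 1.0, 0.0, -0.0]
ft_force: [-0.1, -0.0, -1.6]
grip_width: 0.0228
grasp_force: 44.9
```

Call:
carry_out --increments '[2.2,0,0,0.05,0,2.2,0,0,0.05,0,2.2,0,0,0.05,0,2.2,0,0,0.05,0,2.2,0,0,0,0]'

```text
clock: 14.75
eef_pos: [0.5199, -0.1089, 0.0932]
tool_rot: [0.0, 1.0, 0.0, -0.0]
ft_force: [-0.1, 1.4, -2.6]
grip_width: 0.0226
grasp_force: 44.9
```

Call:
carry_out --increments '[2.2,0,0,0.05,0,2.2,0,0,0.05,0,2.2,0,0,0.05,0,2.2,0,0,0.05,0,2.2,0,0,0,0]'

```text
clock: 15.38
eef_pos: [0.52, -0.1089, 0.0913]
tool_rot: [0.0, 1.0, 0.0, -0.0]
ft_force: [-0.3, 0.2, -1.1]
grip_width: 0.0231
grasp_force: 44.9
```

Call:
carry_out --increments '[2.2,0,0,0.05,0,2.2,0,0,0.05,0,2.2,0,0,0.05,0,2.2,0,0,0.05,0,2.2,0,0,0,0]'

```text
clock: 16.0
eef_pos: [0.5203, -0.109, 0.0896]
tool_rot: [0.0, 1.0, -0.0, 0.0]
ft_force: [-1.5, -0.7, 2.2]
grip_width: 0.023
grasp_force: 45.3
```

Contact at TCP about 0.091, which gives a nib of about 18 mm. On the bar it would have to be under 16 mm, so this is the panel. I press on in small steps.

Call:
carry_out --increments '[2.2,0,0,0.05,0,2.2,0,0,0.05,0,2.2,0,0,0,0,2.2,0,0,0,0,2.2,0,0,0,0]'

```text
clock: 16.62
eef_pos: [0.5203, -0.109, 0.0885]
tool_rot: [0.0, 1.0, -0.0, 0.0]
ft_force: [-0.9, 0.9, 4.3]
grip_width: 0.0229
grasp_force: 45.5
```

Call:
carry_out --increments '[2.2,0,0,0.05,0,2.2,0,0,0.05,0,2.2,0,0,0,0,2.2,0,0,0,0,2.2,0,0,0,0]'

```text
clock: 17.25
eef_pos: [0.5203, -0.109, 0.0877]
tool_rot: [0.0, 1.0, -0.0, 0.0]
ft_force: [-2.5, 1.9, 7.5]
grip_width: 0.023
grasp_force: 45.7
```

Call:
carry_out --increments '[2.2,0,0,0.05,0,2.2,0,0,0.05,0,2.2,0,0,0,0,2.2,0,0,0,0,2.2,0,0,0,0]'

```text
clock: 17.88
eef_pos: [0.5205, -0.109, 0.087]
tool_rot: [0.0, 1.0, -0.0, 0.001]
ft_force: [-1.2, 0.4, 8.2]
grip_width: 0.0225
grasp_force: 45.9
```

Call:
carry_out --increments '[2.2,0,0,0.05,0,2.2,0,0,0,0,2.2,0,0,0.03,0,2.2,0,0,0,0,2.2,0,0,0,0]'

```text
clock: 18.5
eef_pos: [0.5206, -0.109, 0.0864]
tool_rot: [0.0, 1.0, -0.0, 0.001]
ft_force: [-2.6, 1.2, 8.8]
grip_width: 0.0231
grasp_force: 46.0
```

Call:
carry_out --increments '[2.2,0,0,0.05,0,2.2,0,0,0,0,2.2,0,0,0,0,2.2,0,0,0,0,2.2,0,0,0,0]'

```text
clock: 19.12
eef_pos: [0.5206, -0.109, 0.0861]
tool_rot: [0.0, 1.0, -0.0, 0.001]
ft_force: [-3.0, 0.5, 8.9]
grip_width: 0.0232
grasp_force: 46.1
```

Run:
```python
from h import *
f=[]
for _ in range(4): bot.camera("top"); o=bot.get_obs(); f.append(np.r_[o["ft_force"],o["eef_pos"]])
print(np.mean(f,0).round(4), np.std(f,0).round(4),o["ft_torque"])
```

```text
[-2.6841  1.3321  9.6541  0.5206 -0.109   0.0861] [0.2376 0.3605 0.3331 0.     0.     0.    ] [0.35787895 0.68676967 0.02740976]
```

Call:
carry_out --increments '[2.2,0,0,0.05,0,2.2,0,0,0,0,2.2,0,0,0,0,2.2,0,0,0,0,2.2,0,0,0,0]'

```text
clock: 19.95
eef_pos: [0.5203, -0.109, 0.0848]
tool_rot: [0.0, 1.0, -0.0, 0.0]
ft_force: [-0.4, 0.6, 5.9]
grip_width: 0.0232
grasp_force: 45.5
```

```bash
cat > f.py <<'E'
from h import *
f=[]
for _ in range(4): bot.camera("top"); o=bot.get_obs(); f.append(np.r_[o["ft_force"],o["eef_pos"]])
print(np.mean(f,0).round(4), o["ft_torque"].round(2), o["tool_rot"].round(4))
E
python3 f.py
```

```text
[-1.3118  0.6787  5.407   0.5203 -0.109   0.0847] [ 0.27  0.37 -0.03] [ 1.e-04  1.e+00 -0.e+00  3.e-04]
```

Tripped: the load fell from about 11.5 N to 7 N and the arm sank 1.4 mm. Now I lift straight out and return over the holder.

Call:
carry_out --increments '[2.2,0,0,-0.6,0,2.2,0,0,-1.5,0,2.2,0,0,-2.5,0,2.2,0,0,-3,0,2.2,0,0,-2.5,0]'

```text
clock: 20.78
eef_pos: [0.5202, -0.1091, 0.1869]
tool_rot: [0.0, 1.0, -0.0, 0.0]
ft_force: [0.8, 0.4, -1.7]
grip_width: 0.0231
grasp_force: 45.0
```

Call:
carry_out --increments '[2.2,0.55,3.11,0,0,2.2,1,6,0,0,2.2,1,6,0,0,2.2,1,6,0,0,2.2,1,6,0,0]'

```text
clock: 21.4
eef_pos: [0.4743, 0.1638, 0.186]
tool_rot: [0.0, 1.0, -0.0, 0.0]
ft_force: [0.4, -0.2, -2.3]
grip_width: 0.0226
grasp_force: 44.8
```

Call:
carry_out --increments '[2.2,0,1,0,0,2.2,0,0,0,0,2.2,0,0,0,0,2.2,0,0,0,0,2.2,0,0,0,0]'

```text
clock: 22.02
eef_pos: [0.4749, 0.171, 0.1855]
tool_rot: [0.001, 1.0, -0.0, -0.0]
ft_force: [-0.2, 0.5, -2.2]
grip_width: 0.0227
grasp_force: 45.0
```

```bash
sed -e 's/\.5195,-\.1093,\.05\]/.4745,.1723,.11]/' -e 's/\.5195,-\.1093,\.027/.4745,.1723,.074/' look.py > look2.py; python3 look2.py hold.png
```

```text
eef [0.4748 0.1716 0.1855] [0.0001 0.0002 0.    ] [ 0.0803  0.1619 -1.7347]
crop0 304 241
0.0114 [300.6  78.7]
0.0334 [301.1 156.5]
0.0534 [301.5 225.7]
0.0694 [301.8 280. ]
0.0814 [302.  320.2]
bush [300.6 420.8]
```

View pics/hold.png

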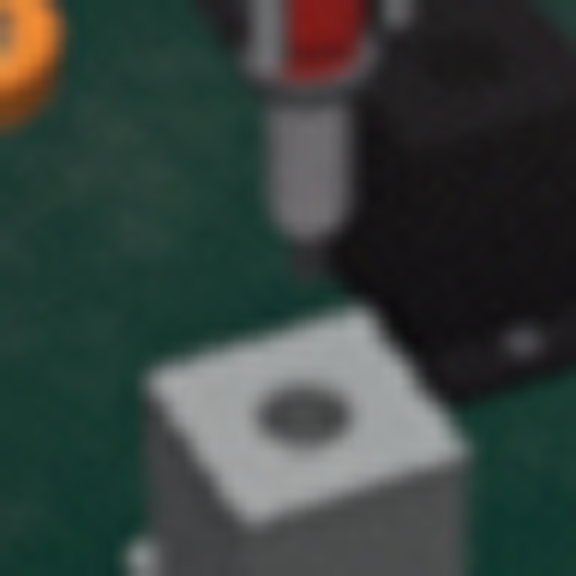

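The barrel axis at about (311,160–270) projects right of the hole centre (303,414) by about 1.5–2 mm. I shift left by about 1.2 mm, then lower with force checks.

Call:
carry_out --increments '[2.2,-0.06,0.1,1,0,2.2,0,0,1.8,0,2.2,0,0,1.7,0,2.2,0,0,0.5,0,2.2,0,0,0,0]'

```text
clock: 22.9
eef_pos: [0.475, 0.1731, 0.1351]
tool_rot: [0.0, 1.0, -0.0, -0.0]
ft_force: [0.4, -0.4, -1.7]
grip_width: 0.0231
grasp_force: 44.9
```

Call:
carry_out --increments '[2.2,0,0,0.1,0,2.2,0,0,0.1,0,2.2,0,0,0.1,0,2.2,0,0,0.1,0,2.2,0,0,0.1,0]'

```text
clock: 23.52
eef_pos: [0.4753, 0.1731, 0.1305]
tool_rot: [0.0, 1.0, 0.0, 0.0]
ft_force: [0.6, -0.1, -2.4]
grip_width: 0.0229
grasp_force: 44.9
```

Call:
carry_out --increments '[2.2,0,0,0.1,0,2.2,0,0,0.1,0,2.2,0,0,0.1,0,2.2,0,0,0.1,0,2.2,0,0,0,0]'

```text
clock: 24.15
eef_pos: [0.4752, 0.1731, 0.1264]
tool_rot: [0.0, 1.0, -0.0, -0.0]
ft_force: [-1.0, -0.1, -2.2]
grip_width: 0.0234
grasp_force: 44.9
```

Call:
carry_out --increments '[2.2,0,0,0.1,0,2.2,0,0,0.1,0,2.2,0,0,0.1,0,2.2,0,0,0.1,0,2.2,0,0,0.1,0]'

```text
clock: 24.78
eef_pos: [0.4752, 0.1731, 0.1214]
tool_rot: [0.0, 1.0, 0.0, -0.0]
ft_force: [-0.4, 1.0, -2.3]
grip_width: 0.023
grasp_force: 44.9
```

Call:
carry_out --increments '[2.2,0,0,0.5,0,2.2,0,0,0.6,0,2.2,0,0,0.6,0,2.2,0,0,0.4,0,2.2,0,0,0,0]'

```text
clock: 25.4
eef_pos: [0.4749, 0.173, 0.1]
tool_rot: [0.0, 1.0, -0.0, -0.0]
ft_force: [0.4, 1.0, -3.0]
grip_width: 0.023
grasp_force: 44.9
```

Call:
carry_out --increments '[2.2,0,0,0.4,0,2.2,0,0,0.3,0,2.2,0,0,0.2,0,2.2,0,0,0.1,0,2.2,0,0,0,0]'

```text
clock: 26.02
eef_pos: [0.4752, 0.1731, 0.0905]
tool_rot: [0.0, 1.0, -0.0, -0.0]
ft_force: [-0.1, -0.1, -2.5]
grip_width: 0.023
grasp_force: 44.9
```

Commanded z is 0.0902. I lower until the collar seats, at about 0.0855.

Call:
carry_out --increments '[2.2,0,0,0.1,0,2.2,0,0,0.1,0,2.2,0,0,0.1,0,2.2,0,0,0.1,0,2.2,0,0,0,0]'

```text
clock: 26.65
eef_pos: [0.4752, 0.1731, 0.0864]
tool_rot: [0.0, 1.0, -0.0, -0.0]
ft_force: [-1.6, -0.7, -3.0]
grip_width: 0.0231
grasp_force: 44.9
```

Call:
carry_out --increments '[2.2,0,0,0.05,0,2.2,0,0,0.05,0,2.2,0,0,0,0,2.2,0,0,0,0,2.2,0,0,0,0]'

```text
clock: 27.28
eef_pos: [0.4753, 0.1732, 0.0855]
tool_rot: [0.0, 1.0, 0.0, 0.0]
ft_force: [0.2, 0.3, -1.9]
grip_width: 0.023
grasp_force: 45.0
```

Call:
carry_out --increments '[2.2,0,0,0.05,0,2.2,0,0,0.05,0,2.2,0,0,0,0,2.2,0,0,0,0,2.2,0,0,0,0]'

```text
clock: 27.9
eef_pos: [0.4753, 0.1732, 0.0854]
tool_rot: [0.0, 1.0, 0.0, 0.0]
ft_force: [-2.2, -0.6, 5.2]
grip_width: 0.0229
grasp_force: 45.8
```

It is seated: upward force, and the same height as at pick-up. Release, rise clear, and check.

Call:
carry_out --increments '[3,0,0,0,0,4,0,0,0,0,6,0,0,0,0,6,0,0,0,0,6,0,0,0,0]'

```text
clock: 28.52
eef_pos: [0.4752, 0.1731, 0.0844]
tool_rot: [0.0, 1.0, -0.0, -0.0]
ft_force: [-0.4, 0.3, 0.4]
grip_width: 0.0599
grasp_force: 0.0
```

Call:
carry_out --increments '[6,0,0,-1,0,6,0,0,-3,0,6,0,0,-4,0,6,0,0,-5,0,6,0,0,-3,0]'

```text
clock: 29.15
eef_pos: [0.4761, 0.1735, 0.2481]
tool_rot: [0.0, 1.0, 0.001, 0.002]
ft_force: [-1.7, 0.2, 0.4]
grip_width: 0.0597
grasp_force: 0.0
```

Call:
carry_out --increments '[6,4,-4,0,0,6,4,-4,0,0,6,0,-4,0,0,6,0,0,0,0,6,0,0,0,0]'

```text
clock: 29.78
eef_pos: [0.3956, 0.0534, 0.2451]
tool_rot: [0.0, 1.0, 0.0, 0.001]
ft_force: [1.4, 0.2, -0.1]
grip_width: 0.0599
grasp_force: 0.0
```

```bash
cat > fin.py <<'E'
from h import *
np.set_printoptions(precision=4,suppress=True)
o=bot.get_obs(); print(o["clock"],o["eef_pos"],o["grip_width"],o["ft_force"])
for n in ["top","scene"]:
    acc=[bot.camera(n) for _ in range(3)];c=acc[-1];W=np.median([cloud(a) for a in acc],0)
    r=np.hypot(W[...,0]-.4745,W[...,1]-.1723)
    P=W[(r<.02)&(W[...,2]>.121)&(W[...,2]<.14)]; T=W[(r<.045)&(abs(W[...,2]-.074)<.004)]
    print(n,"cap",len(P),np.median(P,0),"top",cv2.minAreaRect(T[:,:2].astype(np.float32)*1000)[0],np.median(T[:,2]))
    for t in ["mug","stamp","cutters","finger_jar","amber_tape"]:
        d=bot.place_of(c,t)[:1]; print(t,[toW(x["xyz"],c) for x in d])
    if n=="scene":
        u,v=pix([.4745,.1723,.09],c).astype(int); cv2.imwrite("pics/fin.png",cv2.resize(c["pixels"][v-40:v+40,u-50:u+50],(700,560),interpolation=cv2.INTER_CUBIC))
E
python3 fin.py
```

```text
29.775 [0.3956 0.0534 0.2451] 0.05989035411776907 [ 1.3734  0.2164 -0.1085]
top cap 47 [0.4761 0.1723 0.1249] top (474.1520690917969, 172.49267578125) 0.07351096306246085
mug [array([ 0.7183, -0.1711, -0.002 ])]
stamp [array([ 0.5185,  0.3905, -0.002 ])]
cutters [array([ 0.503 , -0.3714, -0.0014])]
finger_jar [array([ 0.7082,  0.0386, -0.0005])]
amber_tape [array([ 0.7235,  0.1529, -0.0018])]
scene cap 44 [0.4725 0.1732 0.1263] top (473.7315368652344, 172.03224182128906) 0.07472395220105643
mug [array([ 0.7183, -0.172 , -0.0001])]
stamp [array([ 0.5127,  0.3871, -0.0007])]
cutters [array([0.4785, 0.169 , 0.0747])]
finger_jar [array([0.7113, 0.0374, 0.    ])]
amber_tape [array([0.7255, 0.1473, 0.0001])]
```

View pics/fin.png

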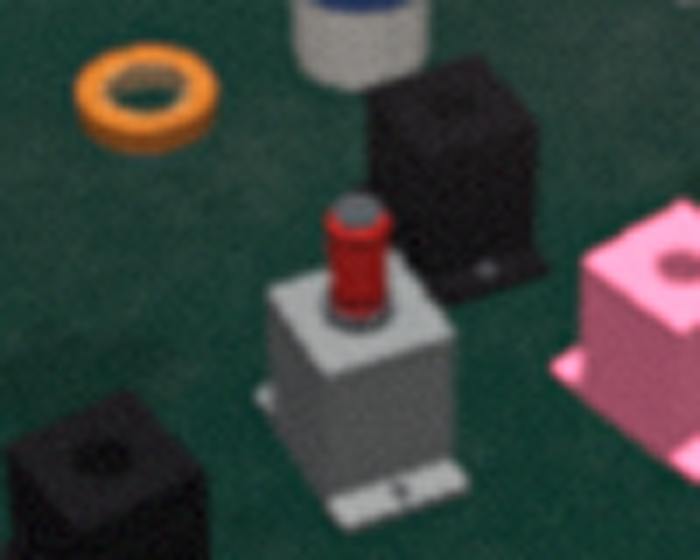

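The punch stands upright at (358,260), collar flat on the grey block at (358,318), cap top at about 0.126 as it must be. Nothing else has moved, so I hand in.

```bash
python3 -c "
from workcell import bot
print(bot.job_done())"
```

```text
the job is handed in; nothing more can be done
None
```

The punch tripped in the brass-ringed bush (load fell from about 11.5 N to 7 N); it is back fully home in the grey holder and released, the bystanders have not moved, and the job is handed in with no verdict returned.

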